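# Walk the bar mould to the pour stand

## Task

The aluminium bar mould lies with its open pouring mouth towards the pour stand. Its two halves are only banded together, so never lift it clear of the bench: walk it to the stand end over end, raising it upright on its mouth, lowering it gently onto its side with the base now towards the stand, then raising it on its base so that it stands mouth up in the corner of the stand. Then swing the stand's hinged jaw fully shut around it, leaving the bottles, the cup and the tray mould where they are.

Things in the scene. Friction and masses are not known exactly. Their poses are not given: they have to be found in the camera images.
- mould_center (a point): centre of the bar mould: plain square aluminium bar 40 x 40 x 150 mm, about 0.5 kg, with two thin steel bands, loose. Its y axis runs along its length from the closed base (dark steel plate) to the open mouth (24 mm square hole). At the start it lies flat (centre 20 mm up), its y axis within 7 degrees of pour_spot's +y. It stands stably on either end
- mould_mouth (a point): centre of the mouth end face of the mould, 75 mm from mould_center along its y axis; lying 20 mm above the bench, 150 mm up when the mould stands on its base, at bench height when it stands on its mouth
- mould_base (a point): centre of the base end face of the mould, 75 mm from mould_center against its y axis
- pour_spot (a point): point on the bench where the middle of the mould's base belongs; z up. Grey stand, fixed: two upright cheeks 48 mm high, 6 mm thick; inner face of the back cheek 22.5 mm off along +y, of the side cheek 22.5 mm along +x (away from the robot). Open to -y; no floor plate. The mould starts 0.32 to 0.36 m off along -y; one raising or lowering carries it on 95 mm, and it may be slid the rest
- jaw (a joint): L-shaped steel jaw on a vertical hinge, 11 to 41 mm above the bench; 0 = fully shut at its stop, up to 1.9 rad open; starts 1.35 to 1.75. Seen from above it shuts anticlockwise. Stays where left; about 1 N at the handle swings it. Shut, it passes the mould's -x face and hooks round its -y face, inner faces 27.5 mm from pour_spot
- jaw_grip (a point): on the axis of the jaw's handle, 58 mm above the bench: an upright black round post, 17 mm across, 18 to 78 mm above the bench, at the end of a bar sticking out of the jaw; can be pinched from above. With the jaw shut it is 112 mm from pour_spot along -x and 30 mm along -y
- jaw_hinge (a point): on the jaw's vertical hinge axis, 26 mm above the bench, at the robot-side end of the back cheek
- resin_bottle_mid (a point): bystander: upright bottle, 68 mm across, 190 mm tall; its middle
- mix_cup_mid (a point): bystander: clear mixing cup, 84 mm across the rim, 100 mm tall; its middle
- dye_bottle_mid (a point): bystander: small upright dye bottle, 36 mm across, 95 mm tall; its middle
- tray_mould_mid (a point): bystander: flat white tray mould with six cells, 200 x 120 mm, 20 mm high; its middle
Things that resemble listed ones, but are neither listed nor needed, are in the scene too. Several things look just like the part that bears mould_center: the one meant starts nearest to the robot's base. Of the things that look like the part that bears pour_spot, the smaller one is meant.

How it is judged:
On the way, in this order (a step that is already met when the one before it is completed fails the run):
1. the mould stands upright on its mouth (height (world z) of mould_base above 0.143 m and height (world z) of mould_mouth below 0.008 m), for 0.2 s.
2. the mould lies flat on its side on the bench with its base towards the stand (height (world z) of each of mould_base, mould_mouth below 0.028 m and y of mould_base in the frame of pour_spot above -0.16 m and y of mould_mouth in the frame of pour_spot below -0.14 m), for 0.2 s.
3. the mould stands on its base, mouth up, in the corner of the stand (height (world z) of mould_mouth above 0.143 m and height (world z) of mould_base below 0.008 m and horizontal distance between mould_base and pour_spot below 0.025 m), for 0.2 s.
At the end, for the whole second after the job is handed in: the mould stands still on its base on the bench, mouth up, within 12 mm of the pour spot in the stand's corner, and the jaw is shut around it (within 0.08 rad of its stop) (value of joint jaw below 0.08 rad and height (world z) of mould_mouth above 0.147 m and height (world z) of mould_base below 0.004 m and horizontal distance between mould_base and pour_spot below 0.012 m and horizontal distance between mould_mouth and pour_spot below 0.015 m and linear speed of mould below 0.02 m/s); the robot touches nothing.
It fails at once if the mould is lifted clear of the bench (both end centres more than 38 mm up) (height (world z) of each of mould_base, mould_mouth above 0.038 m).
It fails at once if the mould topples or is dropped (turns faster than 6 rad/s) (angular speed of mould above 6 rad/s).
It fails at once if a bystander is moved more than 25 mm (distance of any of resin_bottle_mid, mix_cup_mid, dye_bottle_mid, tray_mould_mid from where it was at the start of the episode above 0.025 m).
It also fails if it takes over 72 s, if anything falls off the work surface, if the arm or the gripper's body presses on something with over 40 N, if the wrist force passes 120 N, or if a joint passes its speed limit or range.

## Robot

A 7-joint arm with a two-finger parallel gripper is mounted at the origin on the work surface. World frame = base frame: x ahead of the robot, y to its left, z up, the work surface at z = 0. Lengths are in m, angles in rad, forces in N, time in s.
With the tool pointing down it reaches from about 0.425 to 0.95 m from the base axis. Payload 4.7 kg.
Tool frame: the origin (TCP) lies on the centre line of the jaws, within the pads' length; the fingertips stand robot.nose_length ahead of it and the grasp point (between the pads) lies 8 mm behind it (robot.nose_length is the distance from the TCP to the fingertips, in m); z points along the fingers, y is the line along which they close (so a half turn about z gives the same grasp; the last joint's range is limited). The gripper opens to 85 mm and grips with 20 to 120 N. Pads are 22 mm wide; open, the fingers measure 114 mm over their backs; the gripper's body (76 mm by 85 mm) begins 54 mm behind the grasp point. The pads swing forward as they close: fully open they stand 13 mm farther back than shut.
Start: joints at [1.109, 0.469, -0.049, 1.532, 0.024, 1.141, -0.082], TCP at [0.283, -0.613, 0.242] pointing down, gripper open.
Joint ranges: [-2.59, 2.59], [-0.33, 1.99], [-1.39, 1.29], [0.1, 2.45], [-1.04, 4.18], [0.21, 1.99], [-2.66, 2.66]. Speed limits (rad/s): [2.57, 2.57, 3.14, 3.14, 3.14, 3.14, 3.14].

## Interface

Orientations are given as [roll, pitch, yaw] about the fixed x, y, z axes, in that order (R = Rz(yaw) Ry(pitch) Rx(roll)).
In Python, from plant import robot gives the robot as it stands. Calls block until the motion is done:
- robot.goto(position, orientation): joint-space move of the TCP to a pose.
- robot.move_straight(position, vel=0.15, attitude=None, contact_N=None): straight line of the TCP; attitude=None keeps the orientation; vel is the mean speed in m/s. With contact_N (N) it stops when the force on the tool has changed by that much, and returns True; else False.
- robot.move_joints(angles): joint-space move.
- robot.grip(opening, strength=None): opening from 0.0 (shut) to 1.0 (fully open); strength is the grip in N (None keeps the last); returns when the fingers have stopped.
- robot.sleep(seconds).
- robot.inverse_kinematics(position, orientation): joint angles nearest the present ones, or None.
- robot.sense(): the state.
- robot.grab_frame(name): name is "scene" or "top" or "wrist"; returns a dict with "image" (420x560x3 uint8, red, green, blue), "range_z" (420x560 float32, m along the optical axis (not along the pixel's ray), 0 where there is no reading), "fx", "fy", "cx", "cy" (pixels), "R" (3x3) and "t" (3): a world point X has camera coordinates R X + t. Camera axes: x right, y down, z forward; pixel columns grow to the right and rows downward; lengths in m; the calibration is good to about 2 mm. A picture is of the moment at which its call begins.
A pose or a line that the arm cannot do raises robot.IKError and nothing moves.
- robot.close_job(): hands the job in, once; it reports no verdict.
The state is a dict: "t": time; "joint_pos": joint angles; "joint_velocities": joint speeds; "effort": joint torques, N m; "tcp_pos": TCP position; "tcp_rot": TCP orientation; "wrist_force": force on the tool from outside, world axes, zero at the start; "torque": the same for the moment, N m; "opening": opening from 0.0 (shut) to 1.0 (fully open).
Only numpy, scipy, OpenCV 4.12 (cv2) and the standard library are available. Lean on these libraries where they do the work, as an engineer would, in place of code of your own. Each camera call takes 0.05 s, during which the arm holds its last target. There are 200 camera calls.

## Working session

There is one attempt and no reset: what is moved stays moved. The work goes in short steps, each a Python script; the robot and the scene stay as the last script left them, time stands still between calls to the robot, and variables do not carry over. Pictures are saved under pics/ and viewed, on a budget of 10 in all, crops included, one or two more only if the job needs it, and the job is handed in when it is done.

```bash
ls; mkdir -p pics; python3 - <<'E'
from plant import robot
import cv2, numpy as np
s=robot.sense(); print(s['t'],s['tcp_pos'],s['tcp_rot'],s['opening'],robot.nose_length)
for n in ("scene","top"):
    f=robot.grab_frame(n); np.savez(f"pics/{n}0.npz",**f)
    cv2.imwrite(f"pics/{n}0.png",cv2.cvtColor(f["image"],cv2.COLOR_RGB2BGR))
    print(n,f["fx"],f["cx"],f["cy"],np.round(-f["R"].T@f["t"],3),np.round(f["R"],2).tolist())
E
```

```text
pics
0.0 [ 0.28285458 -0.61226747  0.24125586] [-3.13963275e+00  7.98140889e-05  4.32754619e-01] 1.0023789657502677 0.011
scene 485.2551855348108 283.7232195469336 204.11288399272257 [ 1.362 -0.037  1.079] [[0.06, 1.0, 0.02], [0.76, -0.04, -0.65], [-0.65, 0.05, -0.76]]
top 486.75461822311235 278.5118940998998 203.92392226750104 [0.353 0.028 1.397] [[-0.01, -1.0, -0.02], [-0.99, 0.02, -0.15], [0.15, 0.02, -0.99]]
```

View pics/top0.png

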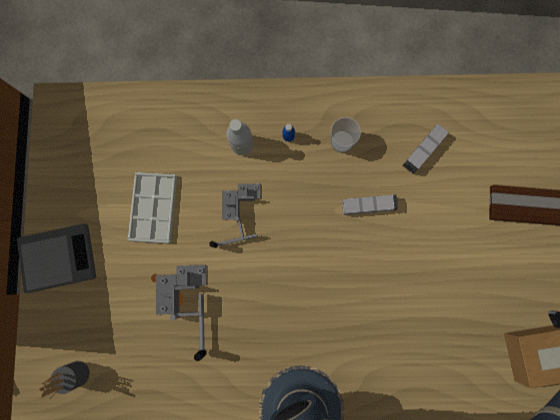

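View pics/scene0.png

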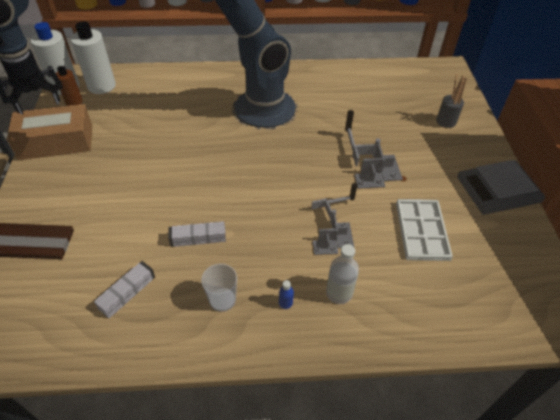

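The top view is oriented with left = +y and up = +x.

- **Mould candidates:** bars at top (370,205) and (428,148), plus a channel-like object at (525,205). (370,205) is nearest the base at about (300,410), and its mouth faces the stand on the left.
- **Stand candidates:** (240,205) and (182,290). (240,205) is the smaller, so it fits.

I'll confirm both in one crop and measure from depth.

```bash
cat > h.py <<'E'
import numpy as np, cv2
def cloud(f):
    v,u=np.mgrid[0:420,0:560]; z=f["range_z"].astype(float)
    P=np.stack([(u-f["cx"])/f["fx"]*z,(v-f["cy"])/f["fy"]*z,z],-1)
    W=(P-f["t"])@f["R"]; W[z==0]=np.nan
    return W
def rect(W,m):
    p=W[m][:,:2].astype(np.float32); return cv2.minAreaRect(p*1000),len(p)
E
python3 - <<'E'
import numpy as np,cv2
from h import *
W={}
for n in("top","scene"):
    f=dict(np.load(f"pics/{n}0.npz")); W[n]=cloud(f); w=W[n]
    z=w[...,2]; print(n,"table",np.nanmedian(z[:, :][np.abs(z)<.02]))
    for name,(x0,x1,y0,y1,z0,z1) in {"mould":(.48,.66,-.40,-.12,.034,.046),"cheeks":(.45,.70,.0,.30,.044,.053),"handle":(.3,.7,.0,.35,.070,.085)}.items():
        m=(w[...,0]>x0)&(w[...,0]<x1)&(w[...,1]>y0)&(w[...,1]<y1)&(z>z0)&(z<z1)
        k,l,st,c=cv2.connectedComponentsWithStats(m.astype(np.uint8))
        for i in range(1,k):
            if st[i,4]>8: print(name,np.round(c[i]),rect(w,l==i), np.round(np.nanmedian(w[l==i],0),4))
im=cv2.imread("pics/top0.png")
cv2.imwrite("pics/crop0.png",cv2.resize(im[110:260,195:455],None,fx=3,fy=3,interpolation=cv2.INTER_CUBIC))
E
```

```text
top table 9.977758081094573e-05
mould [415. 169.] (((656.2876586914062, -333.7264404296875), (11.5402193069458, 5.24941873550415), 79.90125274658203), 10) [ 0.6565 -0.334   0.0401]
mould [370. 203.] (((560.276611328125, -204.0878143310547), (40.96110153198242, 151.26031494140625), 4.154193878173828), 735) [ 0.5601 -0.2037  0.0399]
cheeks [240. 203.] (((551.3750610351562, 150.5208740234375), (48.277767181396484, 71.16626739501953), 87.71311950683594), 80) [0.5762 0.1703 0.0484]
handle [212. 243.] (((452.1020202636719, 235.8004150390625), (15.463953018188477, 15.163269996643066), 44.542503356933594), 34) [0.4513 0.2355 0.0783]
scene table -0.0014336717639220954
mould [196. 230.] (((561.1753540039062, -204.67324829101562), (45.973609924316406, 148.8598175048828), 4.2363691329956055), 715) [ 0.5626 -0.2049  0.0384]
cheeks [352. 193.] (((455.8995666503906, 233.177734375), (14.318952560424805, 9.657910346984863), 62.43058395385742), 15) [0.4573 0.2322 0.0486]
cheeks [332. 224.] (((553.0198974609375, 150.81137084960938), (48.40177917480469, 72.86548614501953), 85.73857879638672), 84) [0.5776 0.1685 0.0471]
handle [354. 186.] (((450.79656982421875, 234.48545837402344), (14.433140754699707, 21.28890609741211), 82.18412017822266), 28) [0.4529 0.2349 0.074 ]
```

View pics/crop0.png

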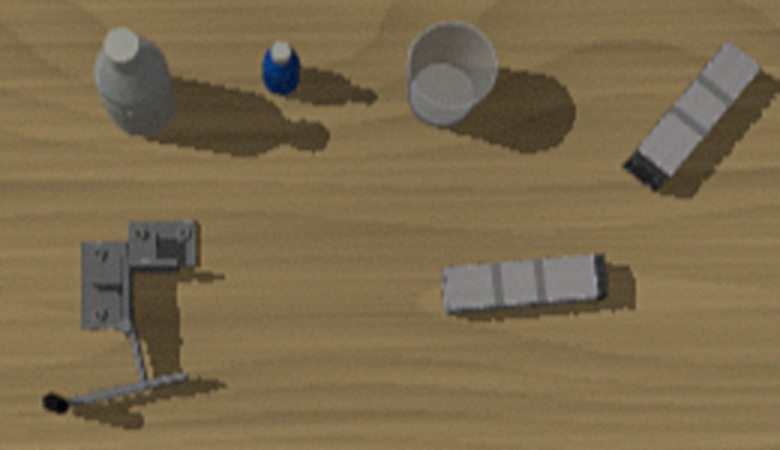

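The crop confirms it. The bar at top px (370,205) has its dark base on the right and its mouth towards the stand. The small stand has its back cheek on the left and side cheek at the top, at about (238,190), with the jaw open and its handle at (213,244). Next is a close look at the stand from the wrist, plus IK feasibility checks.

```bash
cat >> h.py <<'E'
from scipy.spatial.transform import Rotation as Ro
def ori(yaw,tilt,flip=0):
    """tool z = down, leaning by tilt toward +y of stand frame (tilt>0: points down and +y); tool y along stand +-x"""
    # stand-frame columns
    z=np.array([0,np.sin(tilt),-np.cos(tilt)]); y=np.array([1.,0,0])*(-1 if flip else 1); x=np.cross(y,z)
    R=Ro.from_euler('z',yaw)*Ro.from_matrix(np.stack([x,y,z],1))
    return R
def rpy(R): return R.as_euler('xyz')
E
python3 - <<'E'
from plant import robot
import numpy as np,cv2
from h import *
for x,y,z in [(.56,-.25,.05),(.56,-.15,.15),(.56,-.05,.15),(.56,.1,.15),(.56,.15,.13)]:
  print(x,y,z,[(fl,[t for t in range(-75,80,15) if robot.inverse_kinematics([x,y,z],rpy(ori(0.02,np.radians(t),fl))) is not None]) for fl in(0,1)])
robot.goto([.50,.12,.30],rpy(ori(0.0,0,0)))
s=robot.sense();print(s['t'],s['joint_pos'])
f=robot.grab_frame("wrist"); np.savez("pics/w1.npz",**f)
cv2.imwrite("pics/w1.png",cv2.cvtColor(f["image"],cv2.COLOR_RGB2BGR))
W=cloud(f);z=W[...,2]
print("table",np.nanmedian(z[np.abs(z)<.01]), "cam",-f["R"].T@f["t"])
m=(np.abs(z-.048)<.003)&(W[...,0]>.5)&(W[...,0]<.66)&(W[...,1]>.07)&(W[...,1]<.25)
k,l,st,c=cv2.connectedComponentsWithStats(m.astype(np.uint8))
for i in range(1,k):
  if st[i,4]>30:
    p=W[l==i]; print(c[i],st[i],p.min(0),p.max(0))
m=(np.abs(z-.078)<.004)&(W[...,0]<.5); print("handle",m.sum(),np.median(W[m],0))
E
```

```text
0.56 -0.25 0.05 [(0, [-75, -60, -45, -30, -15, 0, 15, 30, 45, 60, 75]), (1, [-75, -60, -45, -30, -15, 0, 15, 30, 45, 60, 75])]
0.56 -0.15 0.15 [(0, [-75, -60, -45, -30, -15, 0, 15, 30, 45, 60, 75]), (1, [-75, -60, -45, -30, -15, 0, 15, 30, 45, 60, 75])]
0.56 -0.05 0.15 [(0, [-75, -60, -45, -30, -15, 0, 15, 30, 45, 60, 75]), (1, [-75, -60, -45, -30, -15, 0, 15, 30, 45, 60, 75])]
0.56 0.1 0.15 [(0, [-75, -60, -45, -30, -15, 0, 15, 30, 45, 60, 75]), (1, [-75, -60, -45, -30, -15, 0, 15, 30, 45, 60, 75])]
0.56 0.15 0.13 [(0, [-75, -60, -45, -30, -15, 0, 15, 30, 45, 60, 75]), (1, [-75, -60, -45, -30, -15, 0, 15, 30, 45, 60, 75])]
2.8083 [ 0.42546304  0.26028229 -0.8823414   1.79658449  0.21617062  1.18601359
 -0.5244694 ]
table -0.000870486732953835 cam [0.50043983 0.19436664 0.43029294]
[332.92236599 133.77264325] [292 121  64  47 541] [0.51532101 0.12458233 0.04508717] [0.58677556 0.17712761 0.05099853]
handle 239 [0.4498055  0.23583139 0.07700376]
```

View pics/w1.png

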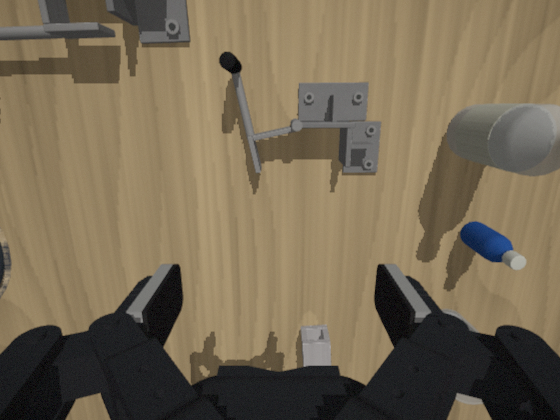

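The wrist view has up = +y and right = +x. The back cheek runs (298,124)–(350,124), the side cheek runs down at u≈345, the hinge knob is at (296,126), the handle at (230,62), and the mouth of my bar at (315,335). Next I fit the cheek lines and the hinge.

```bash
python3 - <<'E'
import numpy as np,cv2
from h import *
f=dict(np.load("pics/w1.npz"));W=cloud(f);z=W[...,2]
m=(np.abs(z-.0475)<.003)&(W[...,0]>.5)&(W[...,0]<.66)&(W[...,1]>.07)&(W[...,1]<.25)
vv,uu=np.nonzero(m);print([ (r,uu[vv==r].min(),uu[vv==r].max()) for r in range(119,170,3) if (vv==r).any()])
P=W[m]
b=P[(uu<330)&(uu>302)]; s=P[(vv>132)]
def line(p):
    vx,vy,x,y=cv2.fitLine((p[:,:2]*1000).astype(np.float32),cv2.DIST_HUBER,0,.01,.01).ravel()
    n=np.array([-vy,vx]);d=(p[:,:2]*1000-[x,y])@n; return (np.degrees(np.arctan2(vy,vx)),x,y,np.ptp(d),len(p))
print("back",line(b),"side",line(s), "allends",P.min(0),P.max(0))
# colour view
c=(np.abs(z-.049)>0)&False
im=cv2.cvtColor(f["image"],cv2.COLOR_RGB2BGR)
cv2.imwrite("pics/c1.png",cv2.resize(im[40:185,200:400],None,fx=4,fy=4,interpolation=cv2.INTER_NEAREST))
E
```

```text
[(122, np.int64(293), np.int64(297)), (125, np.int64(296), np.int64(355)), (128, np.int64(293), np.int64(351)), (131, np.int64(297), np.int64(352)), (134, np.int64(347), np.int64(351)), (137, np.int64(347), np.int64(351)), (140, np.int64(347), np.int64(351)), (143, np.int64(346), np.int64(351)), (146, np.int64(346), np.int64(351)), (149, np.int64(346), np.int64(351)), (152, np.int64(346), np.int64(350)), (155, np.int64(346), np.int64(350)), (158, np.int64(345), np.int64(350)), (161, np.int64(346), np.int64(350)), (164, np.int64(345), np.int64(350)), (167, np.int64(346), np.int64(349))]
back (np.float32(-0.36786976), np.float32(542.5828), np.float32(171.67632), np.float64(5.759095555333914), 160) side (np.float32(-89.307625), np.float32(580.7243), np.float32(144.25664), np.float64(6.337453012395401), 188) allends [0.51538337 0.12424364 0.04458052] [0.58677556 0.1779712  0.05048552]
```

View pics/c1.png

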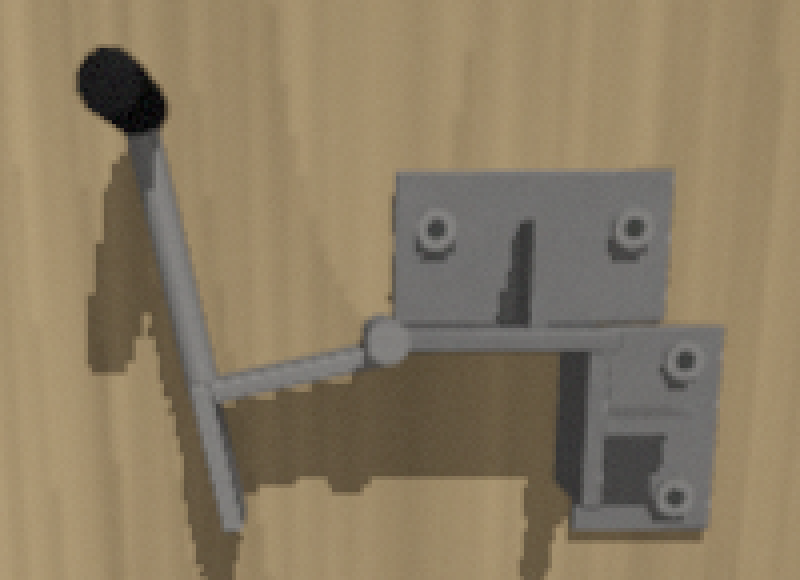

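```bash
cat >> h.py <<'E'
from plant import robot
P=np.array([.5555,.146]); YAW=np.radians(.2); XO=-.002
def pose(g,tilt,yaw=YAW,org=P):
    """stand-frame grasp point (x,y,z), tilt deg -> TCP world position, rpy"""
    R=ori(yaw,np.radians(tilt)); q=Ro.from_euler('z',yaw).apply(g)+np.r_[org,0]
    return q+.008*R.as_matrix()[:,2], rpy(R)
def ms(g,tilt,vel=.15,back=0,**k):
    c=k.pop('contact_N',None); t=np.radians(tilt)
    p,o=pose(np.array(g)-back*np.array([0,np.sin(t),-np.cos(t)]),tilt,**k)
    return robot.move_straight(p,vel=vel,attitude=o,contact_N=c)
def arc(ypiv,v0,tilt0,vel=.12,n=9,lift=.001,x=XO):
    """turn about the x-line through (ypiv,0): -y -> +z; v0 = grasp rel. pivot (y,z)"""
    for th in np.linspace(0,90,n+1)[1:]:
        c,s=np.cos(np.radians(th)),np.sin(np.radians(th))
        l=lift*np.sin(np.radians(2*th))
        ms([x,ypiv+v0[0]*c+v0[1]*s,-v0[0]*s+v0[1]*c+l],tilt0-th,vel)
def st(msg=""):
    s=robot.sense(); print(msg,"t",round(s['t'],2),np.round(s['tcp_pos'],4),"F",np.round(s['wrist_force'],1),"op",round(s['opening'],3))
def shot(cam,name,view=True):
    f=robot.grab_frame(cam); np.savez(f"pics/{name}.npz",**f)
    cv2.imwrite(f"pics/{name}.png",cv2.cvtColor(f["image"],cv2.COLOR_RGB2BGR)); return f
E
python3 - <<'E'
from h import *
f=dict(np.load("pics/w1.npz"));W=cloud(f);print("hinge",W[123:128,294:299].reshape(-1,3).mean(0))
M=np.array([.5603,-.2038]); my=np.radians(4.15)
k=dict(yaw=my,org=M)
g=[0,-.050,.025]
p,o=pose(np.array(g)+[0,-.08,.08],45,**k); robot.goto(p,o); st("pre")
ms(g,45,.12,contact_N=8,**k); st("at")
robot.grip(0.0,60); st("grip")
E
```

```text
hinge [0.51979307 0.17281423 0.05103065]
pre t 4.68 [ 0.5706 -0.3258  0.1009] F [0.7 0.2 0.5] op 0.999
at t 5.78 [ 0.564  -0.2489  0.0198] F [-0.1  0.5  1. ] op 0.996
grip t 6.26 [ 0.5634 -0.2485  0.0197] F [-1.2 -1.   2.4] op 0.461
```

```bash
python3 - <<'E'
from h import *
Yf=-.254
ms([XO,Yf-.125,.0255],45,.06); st("slid")
arc(Yf,(-.125,.0255),45); st("up1")
f=shot("scene","s2")
W=cloud(f);z=W[...,2];m=(z>.14)&(z<.156)&(W[...,1]>-.35)&(W[...,1]<.15)&(abs(W[...,0]-.555)<.03);print(m.sum(),np.nanmedian(W[m],0))
E
```

```text
slid t 6.78 [ 0.5542 -0.2267  0.0197] F [-2.4  1.   0. ] op 0.46
up1 t 9.72 [ 0.555  -0.0886  0.1193] F [-0.8  4.   2.8] op 0.457
275 [ 0.5584022  -0.08619494  0.14840043]
```

View pics/s2.png

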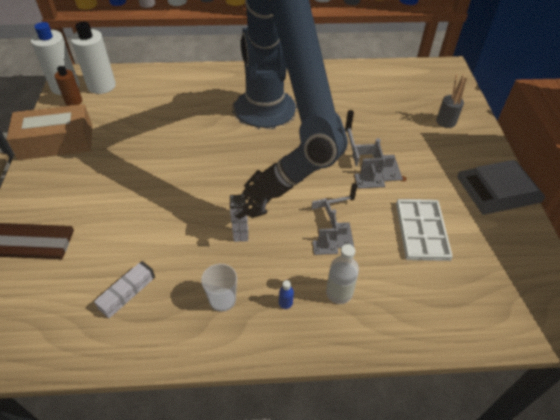

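The bar stands on its mouth in the gripper, at scene px (238,215). Next I release it, regrasp from the −y side, and lower it.

```bash
python3 - <<'E'
from h import *
Yc=-.234
robot.grip(1.0); robot.sleep(.3); st("open")
ms([XO,Yc,.125],-45,.2,back=.10)
ms([XO,Yc,.29],0,.3)
ms([XO,Yc,.125],65,.3,back=.11); st("pre")
f=shot("top","t3");W=cloud(f);z=W[...,2];m=(z>.14)&(z<.156)&(abs(W[...,1]+.088)<.05)&(abs(W[...,0]-.555)<.05)
print(m.sum(),np.nanmedian(W[m],0),rect(W,m) if m.sum()>20 else"")
print(ms([XO,Yc,.125],65,.15,contact_N=10)); st("at")
robot.grip(0.0,60); st("grip")
E
```

```text
open t 10.59 [ 0.5543 -0.0881  0.1193] F [ 0.3 -0.1  0.2] op 0.998
pre t 13.44 [ 0.5554 -0.1786  0.1695] F [ 0.2 -0.4  1.1] op 1.004
238 [ 0.55513593 -0.0869721   0.15021702] (((555.1276245117188, -87.36117553710938), (40.53295135498047, 39.6888427734375), 2.5069220066070557), 238)
False
at t 14.38 [ 0.5547 -0.0818  0.1218] F [-0.5 -0.1  0.2] op 1.005
grip t 14.86 [ 0.5546 -0.0814  0.1218] F [-0.1 -1.9  2.7] op 0.461
```

```bash
python3 - <<'E'
from h import *
Yc=-.234
arc(Yc+.02,(-.02,.125),65); st("down")
f=shot("scene","s4")
robot.grip(1.0); robot.sleep(.3); st("open")
B=Yc+.17   # base face
ms([XO,B-.025,.021],-25,.2,back=.12)
ms([XO,B-.08,.20],10,.3)
ms([XO,B-.125,.0255],45,.3,back=.10); st("pre")
f=shot("top","t4");W=cloud(f);z=W[...,2];m=(z>.034)&(z<.046)&(W[...,1]>-.2)&(W[...,1]<.115)&(abs(W[...,0]-.555)<.05)
k,l,s,c=cv2.connectedComponentsWithStats(m.astype(np.uint8))
for i in range(1,k):
    if s[i,4]>30: print(rect(W,l==i),np.nanmedian(W[l==i],0))
E
```

```text
down t 17.9 [0.5553 0.0497 0.0139] F [ 2.3 -2.3  0.4] op 0.462
open t 18.77 [0.5538 0.0537 0.0127] F [-0.2 -0.4  0.4] op 1.001
pre t 21.31 [ 0.5551 -0.1049  0.0914] F [0.8 0.5 0.5] op 0.998
(((555.6558227539062, 7.520500183105469), (147.03372192382812, 40.2828369140625), 89.3956069946289), 727) [0.55608952 0.01015658 0.03987879]
```

View pics/t4.png

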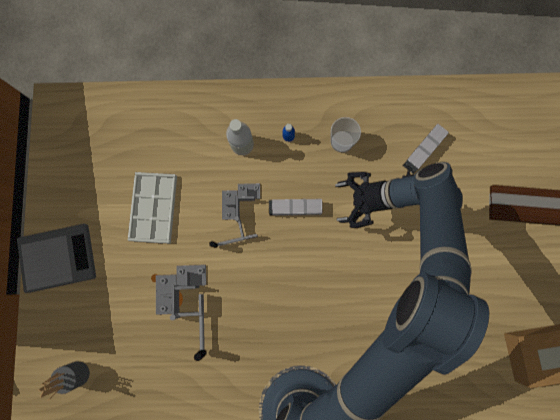

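The mould lies flat at top px (297,207), with its dark base towards the stand. Next I grip the mouth end, slide it 37 mm and raise it in the corner.

```bash
python3 - <<'E'
from h import *
B=-.064; X=-.003
print(ms([XO+.001,B-.125,.0255],45,.12,contact_N=10)); st("at")
robot.grip(0.0,60)
B2=-.027
ms([X,B2-.125,.0255],45,.06); st("slid")
arc(B2,(-.125,.0255),45,x=X); st("up")
f=shot("scene","s5")
print(ms([X,.006,.126],-45,.03,contact_N=6)); st("pushed y")
f=shot("top","t5")
im=np.hstack([cv2.resize(cv2.imread(f"pics/{n}.png")[a:a+110,b:b+140],None,fx=2.8,fy=2.8) for n,a,b in(("s5",160,260),("t5",140,170))])
cv2.imwrite("pics/st5.png",im)
E
```

```text
False
at t 22.34 [ 0.5556 -0.0382  0.0202] F [-0.6 -0.4  0.2] op 0.999
slid t 23.59 [ 0.5535 -0.      0.0202] F [ 1.9 -1.6  3.6] op 0.46
up t 26.62 [0.5533 0.1381 0.1193] F [0.4 3.6 2.9] op 0.459
True
pushed y t 26.88 [0.5522 0.1399 0.1193] F [0.1 1.8 3.4] op 0.459
```

View pics/st5.png

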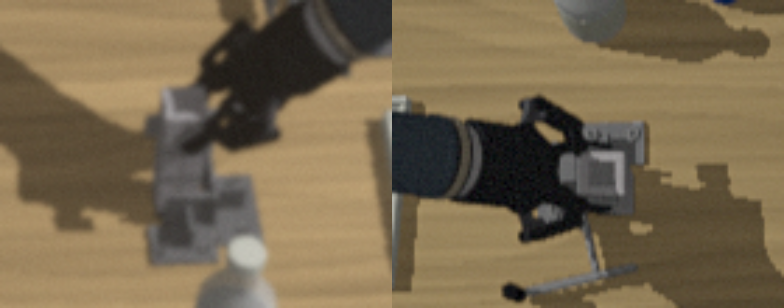

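The mould stands mouth up inside the corner in both views. I'll release, back off and measure its pose.

```bash
python3 - <<'E'
from h import *
s=robot.sense(); y=s['tcp_pos'][1]+.0057-P[1]
robot.grip(1.0); robot.sleep(.3)
ms([-.003,y,.126],-45,.2,back=.11)
ms([-.10,.06,.29],0,.3); st("clear")
for n in("top","wrist"):
    f=shot(n,n+"6");W=cloud(f);z=W[...,2]
    m=(abs(z-.15)<.005)&(abs(W[...,1]-.146)<.05)&(abs(W[...,0]-.555)<.05)
    if m.sum()>20: print(n,m.sum(),rect(W,m),np.nanmedian(z[m]))
    m=(abs(z-.0775)<.004)&(W[...,0]<.5)&(W[...,0]>.40)&(abs(W[...,1]-.22)<.06)
    if m.sum()>10: print(n,"handle",m.sum(),np.nanmedian(W[m],0),rect(W,m))
im=np.hstack([cv2.resize(cv2.imread("pics/top6.png")[140:290,170:310],(390,418)),cv2.resize(cv2.imread("pics/wrist6.png"),(557,418))[:,:400]])
cv2.imwrite("pics/st6.png",im)
E
```

```text
clear t 29.38 [0.4551 0.2059 0.281 ] F [-0.4  1.1 -1.1] op 0.997
top 160 (((553.1314697265625, 140.13949584960938), (39.50109100341797, 39.401065826416016), 89.78421783447266), 160) 0.1499666037679102
wrist 966 (((552.255859375, 140.2888946533203), (40.70756530761719, 40.773773193359375), 0.3501529097557068), 966) 0.14873435309026972
wrist handle 213 [0.44990627 0.23695123 0.07674778] (((449.4012145996094, 236.60507202148438), (15.183107376098633, 15.97500228881836), 0.45256805419921875), 213)
```

View pics/st6.png

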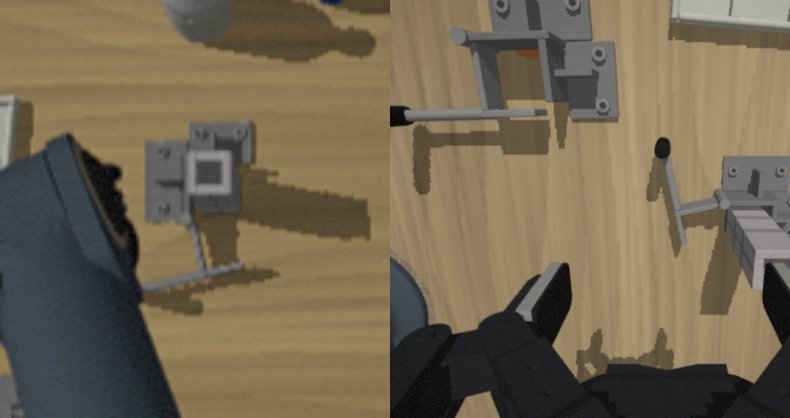

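The mould stands upright about 6 mm short in y. I'll nudge it +y with shut fingers, then pinch the handle at (0.450, 0.2367) and swing it about the hinge at (0.520, 0.173). The radius of 95 mm agrees with the shut pose.

```bash
python3 - <<'E'
from h import *
robot.grip(0.0)
o=rpy(ori(0,0)); 
ms([-.09,-.09,.20],0,.35)
ms([-.002,-.075,.053],0,.25); st("pre")
print(robot.move_straight([.5535,.146-.020,.045],vel=.05,attitude=o,contact_N=9)); st("push")
p=robot.sense()['tcp_pos']
robot.move_straight([p[0]-.01,p[1]-.05,.06],vel=.2); robot.move_straight([.45,.08,.22],vel=.35)
robot.grip(.5,40)
robot.move_straight([.4497,.2367,.13],vel=.35,attitude=rpy(ori(np.radians(5),0))); st("above handle")
f=shot("scene","s7");W=cloud(f);z=W[...,2]
m=(abs(z-.1485)<.004)&(abs(W[...,1]-.146)<.05)&(abs(W[...,0]-.555)<.05)
print(m.sum(),rect(W,m) if m.sum()>20 else "")
print(robot.move_straight([.4497,.2367,.056],vel=.15,contact_N=8)); st("down")
robot.grip(0.0,40); st("grip")
E
```

```text
pre t 31.73 [0.5539 0.0716 0.0458] F [0.1 0.4 1.1] op -0.001
True
push t 32.62 [0.5537 0.1164 0.045 ] F [-0.2 -1.6  0.5] op -0.0
above handle t 34.87 [0.4495 0.2366 0.1295] F [-0.4 -0.9  0.9] op 0.5
143 (((554.1080322265625, 143.0383758544922), (44.22750473022461, 40.486473083496094), 0.1654341220855713), 143)
False
down t 35.56 [0.4505 0.2363 0.0568] F [-0.3 -0.2  0.5] op 0.5
grip t 35.91 [0.4503 0.2372 0.0571] F [-1.2  0.1  6. ] op 0.185
```

```bash
python3 - <<'E'
from h import *
H=np.array([.5198,.1728]); r=.0951
hit=False
for i,a in enumerate(np.linspace(137.7,219.5,13)[1:]):
    q=H+r*np.array([np.cos(np.radians(a)),np.sin(np.radians(a))])
    last=a>205
    hit=robot.move_straight([*q,.056],vel=.08,attitude=rpy(ori(np.radians(5+.45*(a-137.7)),0)),contact_N=15 if last else None)
    if i%3==0 or last: st(f"{a:.0f} {hit}")
    if hit: break
t=robot.sense()['tcp_pos'][:2]-H; print("handle angle",np.degrees(np.arctan2(*t[::-1]))%360,np.hypot(*t))
f=shot("wrist","w8"); f=shot("top","t8")
W=cloud(f);z=W[...,2];m=(abs(z-.15)<.005)&(abs(W[...,1]-.146)<.05)&(abs(W[...,0]-.555)<.05)
print(rect(W,m))
cv2.imwrite("pics/st8.png",cv2.resize(cv2.imread("pics/t8.png")[150:270,180:300],None,fx=4,fy=4))
E
```

```text
145 False t 36.2 [0.4436 0.2286 0.0571] F [-0.   0.1  6.8] op 0.179
165 False t 37.08 [0.4295 0.1978 0.0571] F [ 1.6 -0.5  7.6] op 0.186
185 False t 37.95 [0.4265 0.1643 0.0571] F [0.7 2.1 9.8] op 0.188
206 False t 38.83 [0.4347 0.1319 0.057 ] F [-1.5  0.7 12.1] op 0.186
213 False t 39.12 [0.4403 0.1213 0.057 ] F [-0.8 -1.  12.5] op 0.181
220 False t 39.41 [0.4462 0.1125 0.0569] F [-3.4  0.3 13.9] op 0.184
handle angle 219.31881428863718 0.09519827182690245
(((553.2429809570312, 144.10037231445312), (37.14260482788086, 39.4344482421875), 89.70653533935547), 133)
```

View pics/st8.png

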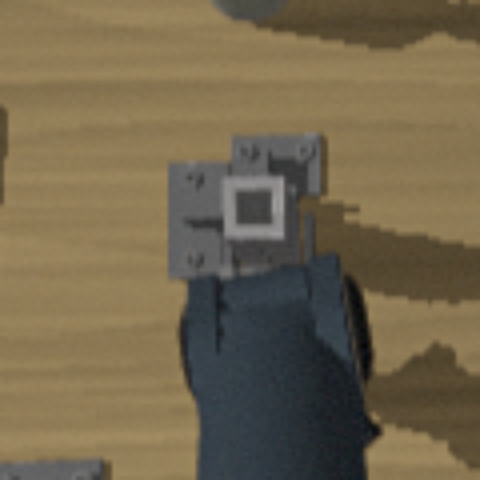

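The jaw looks nearly closed: the hook is at crop (310,230), past the mould's −y face, but no stop force was felt. I'll carry on until it meets the stop.

```bash
python3 - <<'E'
from h import *
H=np.array([.5198,.1728]); r=.0951
for a in (222,225,228,231):
    q=H+r*np.array([np.cos(np.radians(a)),np.sin(np.radians(a))])
    hit=robot.move_straight([*q,.056],vel=.03,attitude=rpy(ori(np.radians(42),0)),contact_N=8)
    st(f"{a} {hit}")
    if hit: break
t=robot.sense()['tcp_pos'][:2]-H; print("angle",np.degrees(np.arctan2(*t[::-1]))%360)
robot.grip(.5); p=robot.sense()['tcp_pos']
robot.move_straight([p[0],p[1],.16],vel=.2)
robot.move_straight([.42,-.02,.28],vel=.3); st("clear")
f=shot("top","t9");W=cloud(f);z=W[...,2]
m=(abs(z-.15)<.005)&(abs(W[...,1]-.146)<.05)&(abs(W[...,0]-.555)<.05); print("mould",rect(W,m))
m=(abs(z-.078)<.005)&(abs(W[...,1]-.115)<.05)&(abs(W[...,0]-.445)<.04); print("handle",rect(W,m),"from P",np.nanmedian(W[m],0)[:2]-P)
cv2.imwrite("pics/st9.png",cv2.resize(cv2.imread("pics/t9.png")[150:270,180:300],None,fx=4,fy=4))
E
```

```text
222 True t 39.72 [0.447  0.1113 0.057 ] F [-1.4  0.8  6.8] op 0.185
angle 220.21023831888203
clear t 41.51 [ 0.4193 -0.0189  0.2785] F [-0.2  0.8 -0.3] op 0.498
mould (((553.4751586914062, 144.04673767089844), (36.985748291015625, 39.3907585144043), 89.93373107910156), 136)
handle (((445.51171875, 115.47698211669922), (15.87087345123291, 13.579802513122559), 89.85079193115234), 29) from P [-0.11098186 -0.03056627]
```

View pics/st9.png

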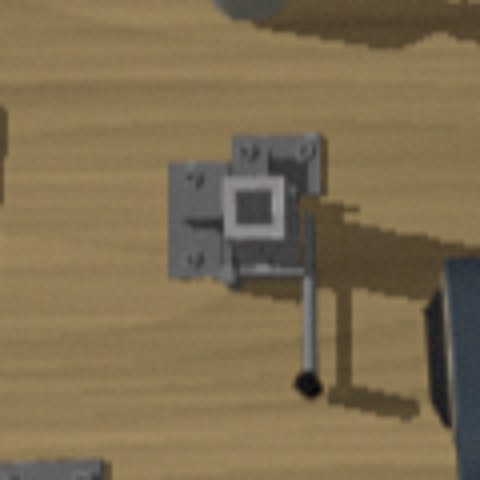

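The handle measures (−111, −31) mm from pour_spot against (−112, −30) when shut. One firm push on the post with shut fingers will confirm it is at the stop.

```bash
python3 - <<'E'
from h import *
robot.grip(0.0)
h=np.array([.4455,.1155]); d=np.array([.6,-.8]); a=h-.055*d
R=rpy(ori(np.radians(40),0))
robot.move_straight([*(a),.16],vel=.35,attitude=R); robot.move_straight([*a,.058],vel=.2)
print(robot.move_straight([*(h-.002*d),.058],vel=.04,contact_N=12)); st("push")
p=robot.sense()['tcp_pos']; print("gap to handle mm",1000*(h-p[:2])@d)
robot.move_straight([*(a),.06],vel=.2); robot.move_straight([*a,.18],vel=.3); robot.move_straight([.42,-.02,.28],vel=.35); st()
f=shot("top","t10");W=cloud(f);z=W[...,2]
m=(abs(z-.15)<.005)&(abs(W[...,1]-.146)<.05)&(abs(W[...,0]-.555)<.05); print("mould",rect(W,m),np.nanmedian(z[m]))
m=(abs(z-.078)<.005)&(abs(W[...,1]-.115)<.05)&(abs(W[...,0]-.445)<.04); print("handle",rect(W,m))
robot.close_job()
E
```

```text
True
push t 44.35 [0.4329 0.1319 0.0577] F [-1.3  2.3  0.8] op 0.004
gap to handle mm 20.683997165392967
 t 45.96 [ 0.4191 -0.0196  0.2786] F [ 0.2  0.2 -0.4] op 0.0
mould (((553.2611083984375, 144.0801544189453), (37.27121353149414, 39.54584503173828), 89.93685913085938), 134) 0.15032858535419746
handle (((445.8110046386719, 115.84605407714844), (16.167448043823242, 13.854937553405762), 88.4530029296875), 29)
the job is handed in; nothing more can be done
```

The mould is standing mouth up in the corner of the small stand with the jaw shut around it. I handed the job in at about 46 s of the 72 s allowed; no verdict is reported back.

I gripped the nearest bar and squared it up with a 21 mm slide. I then raised it on its mouth, lowered it with its base towards the stand, and slid it another 37 mm. After that I raised it on its base in the corner, nudged it towards the back cheek, and swung the jaw to its stop.

**Mould:** the top camera puts its top face level, 0.150 m up, and about 3 mm from my estimate of the pour spot (limit 12 mm for the base, 15 mm for the mouth).

**Jaw:** a final 12 N push on the handle did not close it any further. The handle sits about 2 mm from its nominal shut position, roughly 0.02 rad against the 0.08 rad allowed.

**Checks that were off:**
- When I first pushed the mould to the back cheek, the contact stop triggered early and left it about 6 mm short. The nudge corrected most of that.
- During the main swing the jaw's stop could not be felt, so I added the short extra turn and the final push.
- I did not measure the bystanders again. In the pictures I viewed during the job they showed no sign of having moved.

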